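Close the back of a picture frame with its turnbuttons

TASK

The picture frame on the desk lies face down and open. Gently lay its loose hardboard back into the frame so that it lies flat and fully home on the glazed print, with the foot of its easel strut at the end away from the saw-tooth hanger, then turn both brass turnbuttons in so that each points squarely across the edge of the board and holds it; swing aside first any button that is in the way. Leave the bottle, the jar and the tape roll standing where they are.

Things in the scene. Friction and masses are not known exactly. Their poses are not given: they have to be found in the camera images.
- frame: Dark wooden picture frame lying face down, fixed, 174 x 224 mm, 20 mm high, rails 22 mm wide. Origin: centre of its underside, on the desk; z up, y along the long side, +y towards the top rail with the steel saw-tooth hanger. A brass turnbutton in the middle of each long rail, pivots at x = +-76 mm, y = 0.
- frame_seat (a point): Middle of the floor of the frame's opening (the off-white back of the glazed print), 13.5 mm above the desk. The opening is 130 x 180 mm, 6.5 mm deep, its mouth chamfered by 2.5 mm.
- frame_hanger (a point): Middle of the saw-tooth hanger on the frame's top rail.
- back: Loose brown hardboard back, 125 x 175 x 5.5 mm, about 110 g, lying strut up. Origin: centre of its underside; z up, y along its long side. A black easel strut folded flat on it, 14 mm wide, 12 mm high, runs along y from +24 to -76 mm at x = 0; its foot is at -y (22 mm wide). In the frame its +y goes the same way as the frame's +y.
- strut_grip (a point): Top of the strut, 5 mm from the middle of the board towards the foot: where to pinch it.
- strut_foot (a point): Top of the strut's foot, 76 mm from the middle of the board.
- button_far (a joint): Turnbutton on the +x long rail (far from the robot), pivot at frame x = +76, y = 0. Radians: 0 = arm points squarely into the opening (frame -x), + turns anticlockwise from above, +1.57 = along the rail to -y. Limits +-1.65; stays where it is left. The 12 mm wide arm reaches 28 mm from the pivot; beyond about 1.25 either way it is clear of the board.
- button_near (a joint): The same on the -x long rail (near the robot), pivot at frame x = -76, y = 0. 0 = arm points squarely into the opening (frame +x), + anticlockwise from above, +1.57 = along the rail to +y.
- button_far_wing (a point): Top of the far button's thumb wing, 36 mm above the desk, over the pivot; x along the arm towards its end. The wing, centred here, is 26 mm long along x, 9 mm thick and stands 12 mm above the arm, whose top is 24 mm above the desk.
- button_near_wing (a point): The same point on the near button.
- water_bottle: Bystander: clear water bottle with a red cap, 65 mm across, 212 mm tall, standing. Origin: centre of its underside.
- tape_roll: Bystander: roll of brown tape lying flat, 92 mm across, 48 mm high, in front of the frame. Origin: centre of its underside.
- cream_jar: Bystander: squat jar with a white screw lid, 69 mm across, 60 mm tall, standing beyond the bottle. Origin: centre of its underside.

How it is judged:
By the outcome, as a careful person would: the job done as asked, in the order asked, and still so for the second after the job is handed in, with the robot touching nothing.
It also fails if it takes over 70 s, if anything falls off the work surface, if the arm or the gripper's body presses on something with over 40 N, if the wrist force passes 120 N, or if a joint passes its speed limit or range.

ROBOT

A 7-joint arm with a two-finger parallel gripper is mounted at the origin on a cart in front of the work surface, level with it; the furniture and walls round the work are solid. World frame = base frame: x ahead of the robot, y to its left, z up, the work surface at z = 0. Lengths are in m, angles in rad, forces in N, time in s.
With the tool pointing down it reaches from about 0.425 to 0.925 m from the base axis. Payload 6.8 kg.
Tool frame: the origin (TCP) lies where the fingers leave the gripper's body, on its centre line; the fingertips stand 73 mm ahead of it and the grasp point (between the pads) lies 54 mm ahead of it; z points along the fingers, y is the line along which they close (so a half turn about z gives the same grasp; the last joint's range is limited). The gripper opens to 85 mm and grips with 20 to 120 N. Pads are 22 mm wide; open, the fingers measure 114 mm over their backs; the gripper's body (76 mm by 85 mm) begins 54 mm behind the grasp point. The pads swing forward as they close: fully open they stand 13 mm farther back than shut.
Start: joints at [1.115, 0.477, 0.022, 1.555, -0.011, 1.109, -0.083], TCP at [0.23, -0.635, 0.304] pointing down, gripper open.
Joint ranges: [-2.96, 2.96], [-0.34, 2.1], [-1.41, 1.46], [0.24, 2.44], [-1.37, 4.51], [0.17, 1.92], [-2.96, 2.96]. Speed limits (rad/s): [2.39, 2.39, 3.14, 3.14, 3.14, 3.14, 3.14].

INTERFACE

Orientations are given as a unit quaternion [x, y, z, w].
In Python, from workcell import env, viewer, close_job gives the robot as it stands.
- The arm moves only by the shell command python3 -m inch 'ROWS' [OPENING] [FORCE]. ROWS is JSON, a list of rows, each an object of numbers: "tx", "ty", "tz": the shift along the world's x, y, z scaled (see below); "rx", "ry", "rz": the turn, a rotation vector about the world's x, y, z scaled (see below). In form: [{"tx": .., "ty": .., "tz": .., "rx": .., "ry": .., "rz": ..}, ...]. A call has 1 to 12 rows; each row is the pose to reach, as a shift and turn from the pose commanded when the call began; what a row does not reach only later rows make up. The controller multiplies each number of a shift by 750 mm and each number of a turn by pi/4 rad. A row lasts 1/12 s, in which the tool goes at most 41.7 mm and 7.16 degrees, less where a joint would pass 70% of its speed; a pose out of reach is approached as far as the arm can. A call with a number of a shift or a turn outside -1 to 1 is refused whole. A call with a gripper value outside its range is refused whole. OPENING is the opening, from 0 (shut) to 1 (fully open), set as the call begins (- or left out, the last holds). The fingers move at their own pace and stop on an object; FORCE is the grip in N (left out, the last holds). Time passes only in rows, so rows that repeat a pose let the fingers close. It gives the time, the measured TCP pose, the force, the opening and the grip force at its end, in the units of the state.
- env.sense(): the state, without advancing time (a new reading comes with each control period).
- viewer.capture(name): name is "side" or "top" or "wrist"; returns a dict with "pixels" (480x640x3 uint8, red, green, blue), "fx", "fy", "cx", "cy" (pixels), "R" (3x3) and "t" (3): a world point X has camera coordinates R X + t. Camera axes: x right, y down, z forward; pixel columns grow to the right and rows downward; lengths in m; the calibration is good to about 2 mm. A picture is of the moment at which its call begins. There is no depth.
- close_job(): hands the job in; it is judged then, once.
The state is a dict: "t": time; "joints": joint angles; "qvel": joint speeds; "effort": joint torques, N m; "position": TCP position; "tcp_rot": TCP orientation; "force": force on the tool from outside, world axes, zero at the start; "torque": the same for the moment, N m; "gripper_width": finger opening in m; "finger_force": force on a finger pad.
Only numpy, scipy, OpenCV 4.12 (cv2) and the standard library are available. Lean on these libraries where they do the work, as an engineer would, in place of code of your own. Each camera call takes 0.05 s, during which the arm holds its last target. There are 200 camera calls.

## Working session

There is one attempt and no reset: what is moved stays moved. The work goes in short steps, Python scripts to look and compute and a shell command to move; the robot and the scene stay as the last step left them, time stands still between calls to the robot, and variables do not carry over. Pictures are saved under pics/ and viewed, at most 10 in all, crops included, and the job is handed in when it is done.

```bash
ls; mkdir -p pics; python3 - <<'E'
from workcell import env, viewer
import cv2, numpy as np
for n in ("top","side"):
    c=viewer.capture(n); cv2.imwrite(f"pics/{n}0.png",c["pixels"][:,:,::-1]); np.savez(f"{n}0.npz",**c)
    print(n,c["fx"],c["cx"],c["cy"],np.round(c["R"],3).tolist(),np.round(c["t"],3))
s=env.sense(); print(s["t"],s["position"],s["tcp_rot"],s["gripper_width"],s["force"])
E
```

```text
pics
top 449.4242831528799 316.45003567260187 240.61821109929318 [[0.005, -1.0, -0.004], [-0.998, -0.005, -0.065], [0.065, 0.004, -0.998]] [0.007 0.544 0.879]
side 439.0580872268273 319.91822775753633 232.13300718308483 [[-0.88, -0.475, -0.024], [-0.191, 0.399, -0.897], [0.436, -0.784, -0.442]] [0.451 0.173 0.686]
0.1 [ 0.22992848 -0.63420193  0.30304079] [ 9.84916972e-01  1.73025695e-01 -1.84960930e-04 -7.95713577e-04] 0.0853944855237737 [0.44866746 0.13378961 0.1606889 ]
```

View pics/top0.png

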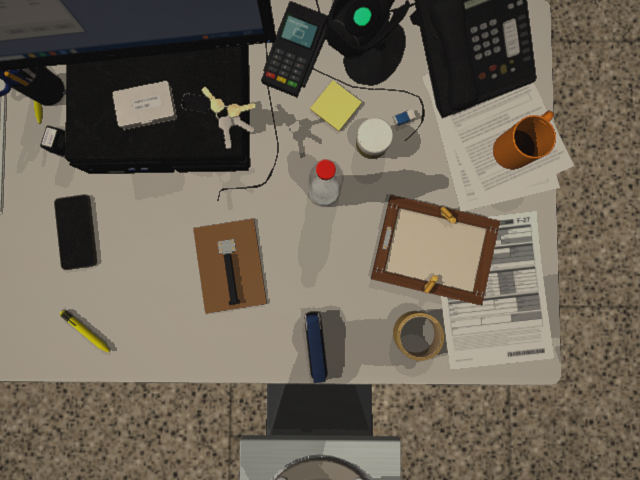

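View pics/side0.png

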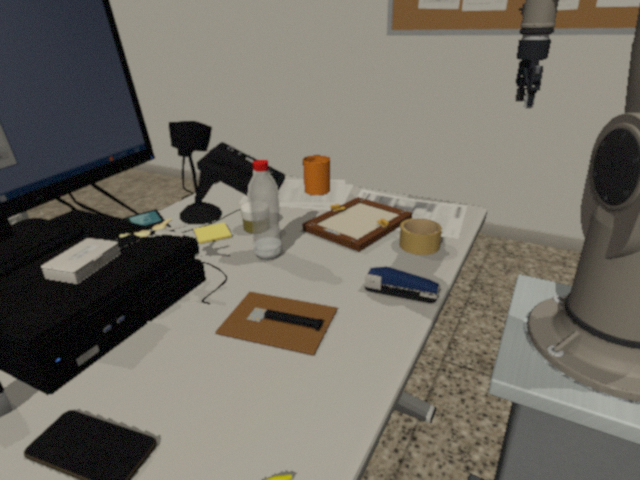

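The top view shows the board at about (230,265) with its foot end at (236,303), near the robot. The frame is at about (437,250), with the hanger on its left (388,238) and the buttons at (449,215) far and (433,284) near. The bottle is at (325,180), the jar at (375,138) and the tape at (419,335).

```bash
cat > h.py <<'E'
import numpy as np, cv2
def ray(c,uv,z):
    R,t=np.array(c["R"]),np.array(c["t"]); o=-R.T@t
    d=R.T@np.array([(uv[0]-c["cx"])/c["fx"],(uv[1]-c["cy"])/c["fy"],1.]); return o+d*(z-o[2])/d[2]
def proj(c,X):
    p=np.array(c["R"])@X+np.array(c["t"]); return np.array([c["fx"]*p[0]/p[2]+c["cx"],c["fy"]*p[1]/p[2]+c["cy"]])
def big(m,close=0):
    m=m.astype(np.uint8)*255
    if close: m=cv2.morphologyEx(m,cv2.MORPH_CLOSE,np.ones((close,close)))
    cs,_=cv2.findContours(m,cv2.RETR_EXTERNAL,cv2.CHAIN_APPROX_NONE); return max(cs,key=cv2.contourArea)
def rect(c,cnt,z):
    P=np.array([ray(c,p[0],z)[:2] for p in cnt])*1000
    (ctr,(w,h),a)=cv2.minAreaRect(P.astype(np.float32))
    b=cv2.boxPoints((ctr,(w,h),a)); e=[b[1]-b[0],b[2]-b[1]]; L=max(e,key=np.linalg.norm)
    return np.round(ctr,1),sorted([round(w,1),round(h,1)]),round(np.degrees(np.arctan2(L[1],L[0]))%180,2)
E
python3 - <<'E'
from h import *
c=dict(np.load("top0.npz")); im=c["pixels"]; hsv=cv2.cvtColor(im,cv2.COLOR_RGB2HSV); print(hsv[290,215],hsv[250,440],hsv[265,383],hsv[213,449],hsv[247,227],hsv[280,232])
H,S,V=[hsv[...,i].astype(int) for i in range(3)]
yy,xx=np.mgrid[:480,:640]
bd=(S>70)&(H<20)&(xx>180)&(xx<285)&(yy>205)&(yy<325)
print("board",rect(c,big(bd,9),.0055))
fr=(S>90)&(H<20)&(xx>360)&(xx<510)&(yy>185)&(yy<310)&(V<140)
print("frame",rect(c,big(fr,5),.020))
op=(S<70)&(V>140)&(xx>390)&(xx<490)&(yy>205)&(yy<297)
op=cv2.morphologyEx(op.astype(np.uint8),cv2.MORPH_OPEN,np.ones((3,3)))
print("open",rect(c,big(op),.0135))
br=(S>130)&(V>120)&(H>12)&(H<30)&(xx>370)&(xx<510)&(yy>195)&(yy<297)
n,l,st,ce=cv2.connectedComponentsWithStats(br.astype(np.uint8))
for i in range(1,n):
    if st[i,4]>15: print(st[i],ce[i],rect(c,big(l==i),.024))
stp=(V<60)&(xx>215)&(xx<250)&(yy>235)&(yy<308); print("strut",rect(c,big(stp),.0175))
a=cv2.resize(im[185:315,360:510],None,fx=5,fy=5,interpolation=2)[:600,:750]; b=cv2.resize(im[210:320,185:275],None,fx=4,fy=4,interpolation=2)
cv2.imwrite("pics/c1.png",a[:,:,::-1])
cv2.imwrite("pics/c2.png",b[:,:,::-1])
E
```

```text
[ 14 149 111] [ 19  61 180] [ 12 166  92] [ 18 180 166] [ 26  26 139] [165  17  30]
board (array([493.7, 185.3]), [125.3, 174.7], np.float32(9.38))
frame (array([ 527.6, -226.8]), [175.2, 224.9], np.float32(76.82))
open (array([ 527. , -228.9]), [128.3, 176.1], np.float32(76.76))
[441 207  15  16 102] [447.6372549  214.71568627] (array([ 595.3, -250.2]), [12.8, 37.7], np.float32(44.5))
[424 276  14  17 111] [430.22522523 283.74774775] (array([ 459.4, -213.9]), [12.7, 38.4], np.float32(144.02))
strut (array([467.1, 178.4]), [20.5, 100.6], np.float32(7.37))
```

View pics/c1.png

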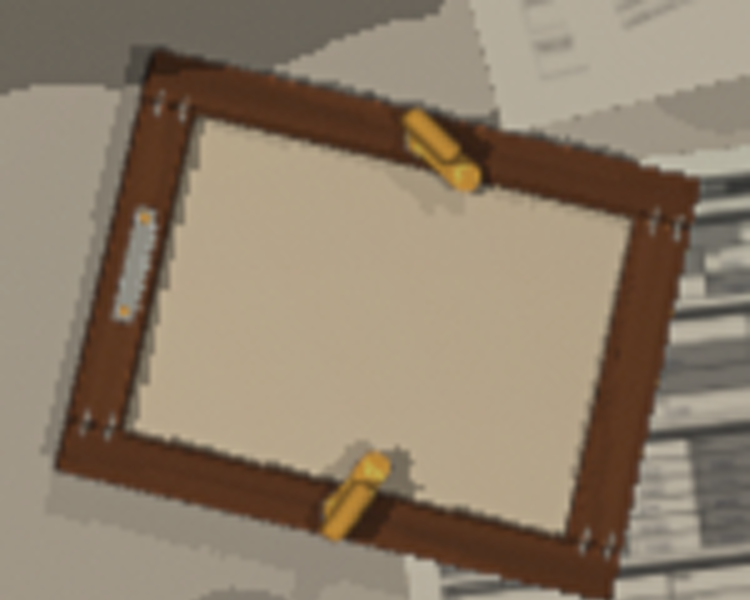

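The crop shows both buttons in the way. The far arm's tip is at about (460,177), pointing in and towards −y; the near arm's tip is at (375,462), pointing in. The hanger is on the left rail. I'll refine the board and frame edges by line fits, and find the bottle.

```bash
cat >> h.py <<'E'
def edges(c,cnt,z,trim=.12):
    """fit the 4 sides separately: returns centre(mm), sizes, angle of long axis from each side"""
    P=np.array([ray(c,p[0]+0.,z)[:2] for p in cnt])*1000
    r=cv2.minAreaRect(P.astype(np.float32)); b=cv2.boxPoints(r); L=[]
    for i in range(4):
        a,d=b[i],b[(i+1)%4]; e=(d-a); l=np.linalg.norm(e); e=e/l; n=np.array([-e[1],e[0]])
        s=(P-a)@e; k=(abs((P-a)@n)<5)&(s>trim*l)&(s<(1-trim)*l)
        v=cv2.fitLine(P[k].astype(np.float32),cv2.DIST_HUBER,0,.01,.01).ravel(); L.append((v[2:],v[:2]))
    C=[]
    for i in range(4):
        (p,u),(q,w)=L[i],L[(i+1)%4]; t=np.linalg.solve(np.c_[u,-w],q-p); C.append(p+t[0]*u)
    C=np.array(C); ang=[round(float(np.degrees(np.arctan2(u[1],u[0]))%180),2) for _,u in L]
    return np.round(C.mean(0),1),[round(float(np.linalg.norm(C[i]-C[i-1])),1) for i in range(4)],ang
E
python3 - <<'E'
from h import *
c=dict(np.load("top0.npz")); im=c["pixels"]; hsv=cv2.cvtColor(im,cv2.COLOR_RGB2HSV)
H,S,V=[hsv[...,i].astype(int) for i in range(3)]
yy,xx=np.mgrid[:480,:640]
bd=(S>70)&(H<20)&(xx>180)&(xx<285)&(yy>205)&(yy<325)
print("board",edges(c,big(bd,9),.0055))
fr=(S>90)&(H<20)&(xx>360)&(xx<510)&(yy>185)&(yy<310)&(V<140)
print("frame",edges(c,big(fr,5),.020))
op=(S<70)&(V>140)&(xx>390)&(xx<490)&(yy>205)&(yy<297)
op=cv2.morphologyEx(op.astype(np.uint8),cv2.MORPH_OPEN,np.ones((3,3)))
print("open",edges(c,big(op),.0135))
red=(S>150)&((H<6)|(H>174))&(xx>300)&(xx<350)&(yy>150)&(yy<190); m=cv2.moments(big(red)); print("cap",ray(c,(m['m10']/m['m00'],m['m01']/m['m00']),.212))
for z,(u,v) in ((.048,(419,335)),(.06,(375,138))): print(ray(c,(u,v),z))
E
```

```text
board (array([493.7, 185.5], dtype=float32), [123.1, 172.4, 123.5, 172.7], [99.46, 9.25, 99.32, 9.37])
frame (array([ 527.4, -226.4], dtype=float32), [171.4, 222.5, 171.4, 222.2], [166.75, 76.73, 166.86, 76.75])
open (array([ 527.2, -229.4], dtype=float32), [125.3, 173.0, 125.7, 172.7], [166.96, 76.67, 167.06, 76.83])
cap [ 0.64397929 -0.00433536  0.212     ]
[ 0.36276858 -0.18596214  0.048     ]
[ 0.73963862 -0.10226326  0.06      ]
```

View pics/c2.png

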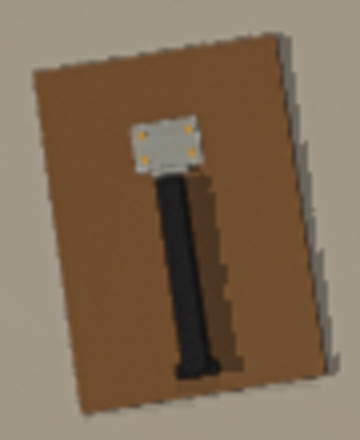

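```bash
python3 -m inch '[{"tx":0.06,"ty":0.06,"rz":0.06},{"tx":0.12,"ty":0.13,"rz":0.15},{"tx":0.16,"ty":0.17,"rz":0.25},{"tx":0.2,"ty":0.21,"rz":0.35},{"tx":0.24,"ty":0.25,"rz":0.45},{"tx":0.28,"ty":0.3,"rz":0.547},{"tx":0.34,"ty":0.36,"rz":0.547},{"tx":0.38,"ty":0.4,"rz":0.547},{"tx":0.42,"ty":0.44,"rz":0.547},{"tx":0.46,"ty":0.49,"rz":0.547},{"tx":0.49,"ty":0.515,"rz":0.547},{"tx":0.495,"ty":0.52,"rz":0.547}]' 0.4 30
```

```text
$[0]: bad value
```

Edges agree: board (493.7, 185.4) mm at 9.35°, frame (527.4, −226.8) at 76.75°. The crop shows the hinge plate up and the foot at (198,370), towards the robot. The move was refused, probably because every row needs all six numbers.

```bash
python3 -m inch '[{"tx":0.06,"ty":0.06,"tz":0,"rx":0,"ry":0,"rz":0.06},{"tx":0.12,"ty":0.13,"tz":0,"rx":0,"ry":0,"rz":0.15},{"tx":0.16,"ty":0.17,"tz":0,"rx":0,"ry":0,"rz":0.25},{"tx":0.2,"ty":0.21,"tz":0,"rx":0,"ry":0,"rz":0.35},{"tx":0.24,"ty":0.25,"tz":0,"rx":0,"ry":0,"rz":0.45},{"tx":0.28,"ty":0.3,"tz":0,"rx":0,"ry":0,"rz":0.547},{"tx":0.33,"ty":0.35,"tz":0,"rx":0,"ry":0,"rz":0.547},{"tx":0.37,"ty":0.39,"tz":0,"rx":0,"ry":0,"rz":0.547},{"tx":0.41,"ty":0.43,"tz":0,"rx":0,"ry":0,"rz":0.547},{"tx":0.45,"ty":0.47,"tz":0,"rx":0,"ry":0,"rz":0.547},{"tx":0.48,"ty":0.505,"tz":0,"rx":0,"ry":0,"rz":0.547},{"tx":0.495,"ty":0.52,"tz":0,"rx":0,"ry":0,"rz":0.547}]' 0.4 30
```

```text
t: 1.1
position: [0.5756, -0.2708, 0.3036]
tcp_rot: [0.925, 0.379, -0.0, -0.0]
force: [1.0, 0.3, 0.1]
gripper_width: 0.034
finger_force: 0.0
```

```bash
python3 -m inch '[{"tx":0,"ty":0,"tz":0,"rx":0,"ry":0,"rz":0},{"tx":0,"ty":0,"tz":-0.04,"rx":0,"ry":0,"rz":0},{"tx":0,"ty":0,"tz":-0.08,"rx":0,"ry":0,"rz":0},{"tx":0,"ty":0,"tz":-0.12,"rx":0,"ry":0,"rz":0},{"tx":0,"ty":0,"tz":-0.16,"rx":0,"ry":0,"rz":0},{"tx":0,"ty":0,"tz":-0.18,"rx":0,"ry":0,"rz":0},{"tx":0,"ty":0,"tz":-0.18,"rx":0,"ry":0,"rz":0},{"tx":0,"ty":0,"tz":-0.18,"rx":0,"ry":0,"rz":0}]' 0.4 30
python3 - <<'E'
from workcell import env, viewer
from h import *
c=viewer.capture("wrist"); s=env.sense(); print(np.round(s["position"],4))
R=np.array(c["R"]);t=np.array(c["t"]); print(-R.T@t, proj(c,np.array([.6015,-.2443,.036])), c["fx"])
im=c["pixels"]; hsv=cv2.cvtColor(im,cv2.COLOR_RGB2HSV)
H,S,V=[hsv[...,i].astype(int) for i in range(3)]
br=(S>130)&(V>110)&(H>13)&(H<30)
k=big(br,3); print(cv2.contourArea(k),cv2.boundingRect(k),rect(c,k,.024))
cv2.imwrite("pics/w1.png",im[:,:,::-1])
E
```

```text
t: 1.77
position: [0.5742, -0.2724, 0.1681]
tcp_rot: [0.925, 0.379, -0.001, -0.001]
force: [-0.1, 0.4, 1.5]
gripper_width: 0.0341
finger_force: 0.0
[ 0.575  -0.2727  0.1695]
[ 0.63396963 -0.2139448   0.2382356 ] [321.17816908 195.88061012] 392.4014399924552
1226.0 (310, 173, 27, 69) (array([ 595.4, -251.7]), [14.4, 39.1], np.float32(44.55))
```

View pics/w1.png

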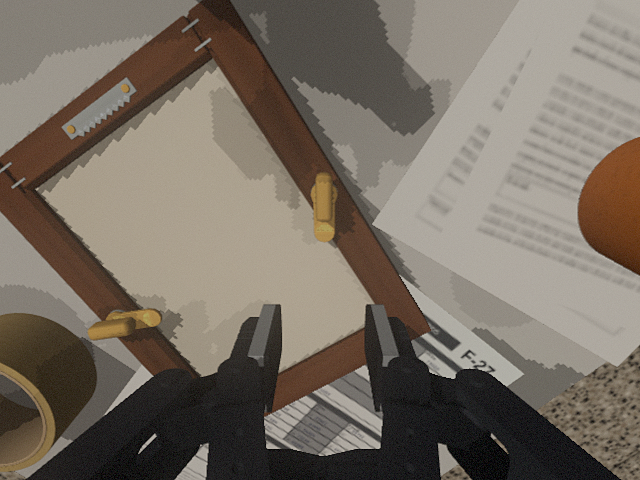

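The wrist view confirms the far wing, at about (323,191) against a predicted (321,196), lined up with the fingers. The tool is 26/28 mm short in x and y because the last rows were clipped. I'll move over it, go down, then close.

```bash
python3 -m inch '[{"tx":0.018,"ty":0.019,"tz":0,"rx":0,"ry":0,"rz":0},{"tx":0.035,"ty":0.038,"tz":0,"rx":0,"ry":0,"rz":0},{"tx":0.035,"ty":0.038,"tz":0,"rx":0,"ry":0,"rz":0},{"tx":0.035,"ty":0.038,"tz":-0.02,"rx":0,"ry":0,"rz":0},{"tx":0.035,"ty":0.038,"tz":-0.04,"rx":0,"ry":0,"rz":0},{"tx":0.035,"ty":0.038,"tz":-0.06,"rx":0,"ry":0,"rz":0},{"tx":0.035,"ty":0.038,"tz":-0.075,"rx":0,"ry":0,"rz":0},{"tx":0.035,"ty":0.038,"tz":-0.085,"rx":0,"ry":0,"rz":0},{"tx":0.035,"ty":0.038,"tz":-0.092,"rx":0,"ry":0,"rz":0},{"tx":0.035,"ty":0.038,"tz":-0.092,"rx":0,"ry":0,"rz":0},{"tx":0.035,"ty":0.038,"tz":-0.092,"rx":0,"ry":0,"rz":0}]' 0.4 25
python3 -m inch '[{"tx":0,"ty":0,"tz":0,"rx":0,"ry":0,"rz":0},{"tx":0,"ty":0,"tz":0,"rx":0,"ry":0,"rz":0},{"tx":0,"ty":0,"tz":0,"rx":0,"ry":0,"rz":0},{"tx":0,"ty":0,"tz":0,"rx":0,"ry":0,"rz":0},{"tx":0,"ty":0,"tz":0,"rx":0,"ry":0,"rz":0},{"tx":0,"ty":0,"tz":0,"rx":0,"ry":0,"rz":0}]' 0 25
```

```text
t: 2.73
position: [0.6013, -0.2442, 0.1004]
tcp_rot: [0.925, 0.379, 0.0, 0.0]
force: [0.2, 0.5, 0.3]
gripper_width: 0.0339
finger_force: 0.0
t: 3.23
position: [0.602, -0.2447, 0.1009]
tcp_rot: [0.925, 0.379, 0.001, 0.001]
force: [2.6, -1.8, 3.2]
gripper_width: 0.0076
finger_force: 30.8
```

```bash
python3 -m inch '[{"tx":0,"ty":0,"tz":0,"rx":0,"ry":0,"rz":0.08},{"tx":0,"ty":0,"tz":0,"rx":0,"ry":0,"rz":0.18},{"tx":0,"ty":0,"tz":0,"rx":0,"ry":0,"rz":0.28},{"tx":0,"ty":0,"tz":0,"rx":0,"ry":0,"rz":0.38},{"tx":0,"ty":0,"tz":0,"rx":0,"ry":0,"rz":0.48},{"tx":0,"ty":0,"tz":0,"rx":0,"ry":0,"rz":0.56},{"tx":0,"ty":0,"tz":0,"rx":0,"ry":0,"rz":0.59},{"tx":0,"ty":0,"tz":0,"rx":0,"ry":0,"rz":0.59},{"tx":0,"ty":0,"tz":0,"rx":0,"ry":0,"rz":0.59}]'
python3 -m inch '[{"tx":0,"ty":0,"tz":0,"rx":0,"ry":0,"rz":0},{"tx":0,"ty":0,"tz":0,"rx":0,"ry":0,"rz":0},{"tx":0,"ty":0,"tz":0,"rx":0,"ry":0,"rz":0},{"tx":0,"ty":0,"tz":0.03,"rx":0,"ry":0,"rz":0},{"tx":0,"ty":0,"tz":0.06,"rx":0,"ry":0,"rz":0},{"tx":0,"ty":0,"tz":0.1,"rx":0,"ry":0,"rz":0},{"tx":0,"ty":0,"tz":0.1,"rx":0,"ry":0,"rz":0},{"tx":0,"ty":0,"tz":0.1,"rx":0,"ry":0,"rz":0}]' 0.4
```

```text
t: 3.98
position: [0.6016, -0.2445, 0.1009]
tcp_rot: [0.814, 0.581, 0.0, 0.001]
force: [2.3, -1.6, 4.8]
gripper_width: 0.0078
finger_force: 31.0
t: 4.65
position: [0.6017, -0.2439, 0.1765]
tcp_rot: [0.814, 0.581, 0.001, 0.001]
force: [0.8, 0.5, -0.6]
gripper_width: 0.0344
finger_force: 0.0
```

```bash
python3 -m inch '[{"tx":-0.03,"ty":0.008,"tz":0,"rx":0,"ry":0,"rz":0.12},{"tx":-0.07,"ty":0.016,"tz":0,"rx":0,"ry":0,"rz":0.27},{"tx":-0.11,"ty":0.026,"tz":0,"rx":0,"ry":0,"rz":0.42},{"tx":-0.15,"ty":0.036,"tz":0,"rx":0,"ry":0,"rz":0.57},{"tx":-0.18,"ty":0.042,"tz":0,"rx":0,"ry":0,"rz":0.72},{"tx":-0.1975,"ty":0.046,"tz":0,"rx":0,"ry":0,"rz":0.87},{"tx":-0.1975,"ty":0.046,"tz":0,"rx":0,"ry":0,"rz":1},{"tx":-0.1975,"ty":0.046,"tz":0,"rx":0,"ry":0,"rz":1},{"tx":-0.1975,"ty":0.046,"tz":0,"rx":0,"ry":0,"rz":1}]' 0.4
python3 -m inch '[{"tx":0,"ty":0,"tz":0,"rx":0,"ry":0,"rz":0.12},{"tx":0,"ty":0,"tz":0,"rx":0,"ry":0,"rz":0.27},{"tx":0,"ty":0,"tz":0,"rx":0,"ry":0,"rz":0.42},{"tx":0,"ty":0,"tz":0,"rx":0,"ry":0,"rz":0.55},{"tx":0,"ty":0,"tz":0,"rx":0,"ry":0,"rz":0.62},{"tx":0,"ty":0,"tz":0,"rx":0,"ry":0,"rz":0.62},{"tx":0,"ty":0,"tz":0,"rx":0,"ry":0,"rz":0.62}]' 0.4
python3 - <<'E'
from workcell import env, viewer
from h import *
c=viewer.capture("wrist"); s=env.sense(); print(np.round(s["position"],4))
im=c["pixels"]; hsv=cv2.cvtColor(im,cv2.COLOR_RGB2HSV)
H,S,V=[hsv[...,i].astype(int) for i in range(3)]
br=((S>130)&(V>110)&(H>13)&(H<30)).astype(np.uint8)
print(proj(c,np.array([.4535,-.2097,.036])),proj(c,np.array([.6015,-.2443,.036])))
n,l,st,ce=cv2.connectedComponentsWithStats(br)
for i in range(1,n):
    if st[i,4]>150: print(st[i],ce[i],rect(c,big(l==i),.024))
cv2.imwrite("pics/w2.png",im[:,:,::-1])
E
```

```text
t: 5.4
position: [0.4524, -0.2094, 0.1742]
tcp_rot: [0.531, 0.848, 0.0, -0.001]
force: [0.9, 0.2, 0.4]
gripper_width: 0.0341
finger_force: 0.0
t: 5.98
position: [0.4531, -0.2094, 0.1745]
tcp_rot: [0.311, 0.95, 0.0, -0.0]
force: [0.6, -0.5, -0.1]
gripper_width: 0.0342
finger_force: 0.0
[ 0.4531 -0.2094  0.1746]
[324.07003793 263.13615451] [410.17679313 451.15055691]
[310 239  24  59 918] [321.61982571 267.7037037 ] (array([ 459.5, -216. ]), [13.9, 38.3], np.float32(143.77))
```

View pics/w2.png

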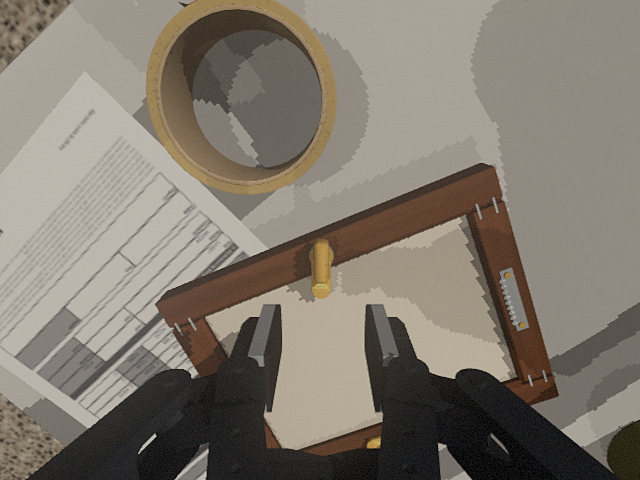

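The near wing, at about (321,258), is centred and lined up with the fingers, and the tape is clear. I'll go down, pinch, and turn −60°.

```bash
python3 -m inch '[{"tx":0,"ty":0,"tz":-0.02,"rx":0,"ry":0,"rz":0},{"tx":0,"ty":0,"tz":-0.045,"rx":0,"ry":0,"rz":0},{"tx":0,"ty":0,"tz":-0.07,"rx":0,"ry":0,"rz":0},{"tx":0,"ty":0,"tz":-0.09,"rx":0,"ry":0,"rz":0},{"tx":0,"ty":0,"tz":-0.099,"rx":0,"ry":0,"rz":0},{"tx":0,"ty":0,"tz":-0.099,"rx":0,"ry":0,"rz":0},{"tx":0,"ty":0,"tz":-0.099,"rx":0,"ry":0,"rz":0}]' 0.35 25
python3 -m inch '[{"tx":0,"ty":0,"tz":0,"rx":0,"ry":0,"rz":0},{"tx":0,"ty":0,"tz":0,"rx":0,"ry":0,"rz":0},{"tx":0,"ty":0,"tz":0,"rx":0,"ry":0,"rz":0},{"tx":0,"ty":0,"tz":0,"rx":0,"ry":0,"rz":0},{"tx":0,"ty":0,"tz":0,"rx":0,"ry":0,"rz":0},{"tx":0,"ty":0,"tz":0,"rx":0,"ry":0,"rz":0}]' 0 25
python3 -m inch '[{"tx":0,"ty":0,"tz":0,"rx":0,"ry":0,"rz":-0.1},{"tx":0,"ty":0,"tz":0,"rx":0,"ry":0,"rz":-0.23},{"tx":0,"ty":0,"tz":0,"rx":0,"ry":0,"rz":-0.37},{"tx":0,"ty":0,"tz":0,"rx":0,"ry":0,"rz":-0.52},{"tx":0,"ty":0,"tz":0,"rx":0,"ry":0,"rz":-0.67},{"tx":0,"ty":0,"tz":0,"rx":0,"ry":0,"rz":-0.81},{"tx":0,"ty":0,"tz":0,"rx":0,"ry":0,"rz":-0.93},{"tx":0,"ty":0,"tz":0,"rx":0,"ry":0,"rz":-1},{"tx":0,"ty":0,"tz":0,"rx":0,"ry":0,"rz":-1},{"tx":0,"ty":0,"tz":0,"rx":0,"ry":0,"rz":-1}]'
python3 -m inch '[{"tx":0,"ty":0,"tz":0,"rx":0,"ry":0,"rz":-0.1},{"tx":0,"ty":0,"tz":0,"rx":0,"ry":0,"rz":-0.2},{"tx":0,"ty":0,"tz":0,"rx":0,"ry":0,"rz":-0.3},{"tx":0,"ty":0,"tz":0,"rx":0,"ry":0,"rz":-0.35},{"tx":0,"ty":0,"tz":0,"rx":0,"ry":0,"rz":-0.35},{"tx":0,"ty":0,"tz":0,"rx":0,"ry":0,"rz":-0.35}]'
```

```text
t: 6.62
position: [0.4531, -0.2093, 0.1008]
tcp_rot: [0.309, 0.951, 0.0, -0.0]
force: [0.6, 0.6, -0.1]
gripper_width: 0.0301
finger_force: 0.0
t: 7.12
position: [0.453, -0.2105, 0.1016]
tcp_rot: [0.31, 0.951, -0.001, 0.001]
force: [-2.7, -2.6, 6.2]
gripper_width: 0.0081
finger_force: 27.3
t: 7.95
position: [0.4533, -0.2103, 0.1016]
tcp_rot: [0.649, 0.761, -0.0, 0.001]
force: [-1.9, -3.2, 6.9]
gripper_width: 0.0079
finger_force: 27.4
t: 8.45
position: [0.4534, -0.2103, 0.1016]
tcp_rot: [0.747, 0.665, 0.0, 0.001]
force: [-2.2, -3.0, 7.3]
gripper_width: 0.0078
finger_force: 27.4
```

```bash
python3 -m inch '[{"tx":0,"ty":0,"tz":0,"rx":0,"ry":0,"rz":0},{"tx":0,"ty":0,"tz":0,"rx":0,"ry":0,"rz":0},{"tx":0,"ty":0,"tz":0,"rx":0,"ry":0,"rz":0},{"tx":0,"ty":0,"tz":0.03,"rx":0,"ry":0,"rz":0},{"tx":0,"ty":0,"tz":0.07,"rx":0,"ry":0,"rz":0},{"tx":0,"ty":0,"tz":0.11,"rx":0,"ry":0,"rz":0},{"tx":0,"ty":0.02,"tz":0.13,"rx":0,"ry":0,"rz":0},{"tx":0,"ty":0.06,"tz":0.13,"rx":0,"ry":0,"rz":-0.12},{"tx":0.01,"ty":0.1,"tz":0.13,"rx":0,"ry":0,"rz":-0.27},{"tx":0.01,"ty":0.14,"tz":0.13,"rx":0,"ry":0,"rz":-0.42},{"tx":0.01,"ty":0.18,"tz":0.13,"rx":0,"ry":0,"rz":-0.57},{"tx":0.01,"ty":0.22,"tz":0.13,"rx":0,"ry":0,"rz":-0.72}]' 0.3
python3 -m inch '[{"tx":0,"ty":0.04,"tz":0,"rx":0,"ry":0,"rz":-0.12},{"tx":0.01,"ty":0.08,"tz":0,"rx":0,"ry":0,"rz":-0.27},{"tx":0.01,"ty":0.12,"tz":0,"rx":0,"ry":0,"rz":-0.42},{"tx":0.02,"ty":0.16,"tz":0,"rx":0,"ry":0,"rz":-0.57},{"tx":0.03,"ty":0.2,"tz":0,"rx":0,"ry":0,"rz":-0.72},{"tx":0.037,"ty":0.24,"tz":0,"rx":0,"ry":0,"rz":-0.85},{"tx":0.037,"ty":0.28,"tz":0,"rx":0,"ry":0,"rz":-0.92},{"tx":0.037,"ty":0.3,"tz":0,"rx":0,"ry":0,"rz":-0.92},{"tx":0.037,"ty":0.3065,"tz":0,"rx":0,"ry":0,"rz":-0.92},{"tx":0.037,"ty":0.3065,"tz":0,"rx":0,"ry":0,"rz":-0.92},{"tx":0.037,"ty":0.3065,"tz":0,"rx":0,"ry":0,"rz":-0.92}]' 0.4
python3 - <<'E'
from workcell import env, viewer
from h import *
c=viewer.capture("wrist"); s=env.sense(); print(np.round(s["position"],4),s["tcp_rot"])
q=s["tcp_rot"]; print("psi",np.degrees(2*np.arctan2(q[1],q[0])))
im=c["pixels"]; hsv=cv2.cvtColor(im,cv2.COLOR_RGB2HSV)
H,S,V=[hsv[...,i].astype(int) for i in range(3)]
for z,p in ((.0175,(.4888,.1846)),(.0175,(.4937-.076*np.cos(.163),.1854-.076*np.sin(.163))),(.0055,(.4937,.1854))): print(proj(c,np.array([*p,z])))
cv2.imwrite("pics/w3.png",im[:,:,::-1])
E
```

```text
t: 9.45
position: [0.4601, -0.0428, 0.1981]
tcp_rot: [0.904, 0.427, 0.0, -0.0]
force: [-0.1, 0.1, -0.4]
gripper_width: 0.0256
finger_force: 0.0
t: 10.37
position: [0.4879, 0.1843, 0.1978]
tcp_rot: [0.997, 0.082, -0.0, 0.0]
force: [-1.1, 0.0, -0.3]
gripper_width: 0.0344
finger_force: 0.0
[0.4881 0.1836 0.1979] [ 9.96666595e-01  8.15797428e-02 -3.73861858e-04  5.50821502e-04]
psi 9.358752440731612
[321.30376023 236.90170102]
[321.26582205 329.08915202]
[321.35380415 224.72557129]
```

View pics/w3.png

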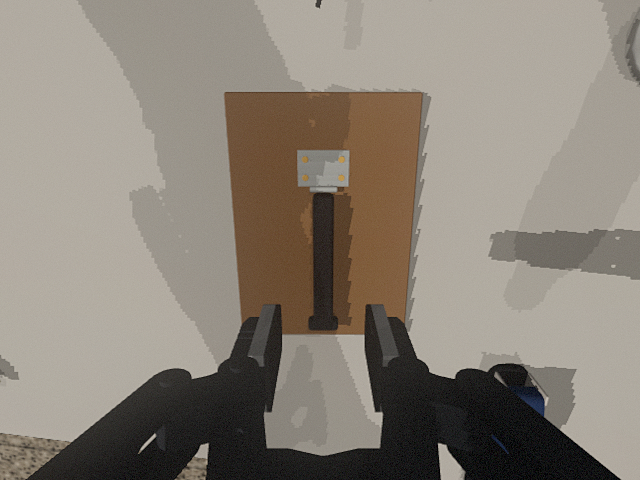

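The strut runs straight up the picture at column 322 with its foot at (323,325), matching the prediction and centred between the fingers. I'll go down, grip and lift.

```bash
python3 -m inch '[{"tx":0,"ty":0,"tz":-0.02,"rx":0,"ry":0,"rz":0},{"tx":0,"ty":0,"tz":-0.05,"rx":0,"ry":0,"rz":0},{"tx":0,"ty":0,"tz":-0.08,"rx":0,"ry":0,"rz":0},{"tx":0,"ty":0,"tz":-0.11,"rx":0,"ry":0,"rz":0},{"tx":0,"ty":0,"tz":-0.135,"rx":0,"ry":0,"rz":0},{"tx":0,"ty":0,"tz":-0.148,"rx":0,"ry":0,"rz":0},{"tx":0,"ty":0,"tz":-0.155,"rx":0,"ry":0,"rz":0},{"tx":0,"ty":0,"tz":-0.155,"rx":0,"ry":0,"rz":0},{"tx":0,"ty":0,"tz":-0.155,"rx":0,"ry":0,"rz":0}]' 0.4 35
python3 -m inch '[{"tx":0,"ty":0,"tz":0,"rx":0,"ry":0,"rz":0},{"tx":0,"ty":0,"tz":0,"rx":0,"ry":0,"rz":0},{"tx":0,"ty":0,"tz":0,"rx":0,"ry":0,"rz":0},{"tx":0,"ty":0,"tz":0,"rx":0,"ry":0,"rz":0},{"tx":0,"ty":0,"tz":0,"rx":0,"ry":0,"rz":0},{"tx":0,"ty":0,"tz":0,"rx":0,"ry":0,"rz":0}]' 0 35
python3 -m inch '[{"tx":0,"ty":0,"tz":0.01,"rx":0,"ry":0,"rz":0},{"tx":0,"ty":0,"tz":0.025,"rx":0,"ry":0,"rz":0},{"tx":0,"ty":0,"tz":0.05,"rx":0,"ry":0,"rz":0},{"tx":0,"ty":0,"tz":0.08,"rx":0,"ry":0,"rz":0},{"tx":0,"ty":0,"tz":0.11,"rx":0,"ry":0,"rz":0},{"tx":0,"ty":0,"tz":0.13,"rx":0,"ry":0,"rz":0},{"tx":0,"ty":0,"tz":0.14,"rx":0,"ry":0,"rz":0},{"tx":0,"ty":0,"tz":0.14,"rx":0,"ry":0,"rz":0},{"tx":0,"ty":0,"tz":0.14,"rx":0,"ry":0,"rz":0}]'
```

```text
t: 11.17
position: [0.4886, 0.185, 0.0825]
tcp_rot: [0.997, 0.082, 0.0, -0.0]
force: [0.4, 0.2, 0.1]
gripper_width: 0.0342
finger_force: 0.0
t: 11.67
position: [0.4889, 0.1856, 0.0831]
tcp_rot: [0.997, 0.082, 0.001, -0.0]
force: [-1.4, -0.8, 6.8]
gripper_width: 0.0125
finger_force: 35.8
t: 12.42
position: [0.488, 0.1853, 0.1871]
tcp_rot: [0.997, 0.082, 0.0, -0.0]
force: [-0.0, 0.1, -0.4]
gripper_width: 0.0127
finger_force: 34.9
```

```bash
python3 -m inch '[{"tx":-0.005,"ty":-0.01,"tz":0,"rx":0,"ry":0,"rz":0.03},{"tx":-0.015,"ty":-0.03,"tz":0,"rx":0,"ry":0,"rz":0.08},{"tx":-0.025,"ty":-0.055,"tz":0,"rx":0,"ry":0,"rz":0.15},{"tx":-0.035,"ty":-0.08,"tz":0,"rx":0,"ry":0,"rz":0.22},{"tx":-0.044,"ty":-0.105,"tz":0,"rx":0,"ry":0,"rz":0.29},{"tx":-0.044,"ty":-0.13,"tz":0,"rx":0,"ry":0,"rz":0.36},{"tx":-0.044,"ty":-0.155,"tz":0,"rx":0,"ry":0,"rz":0.43},{"tx":-0.044,"ty":-0.18,"tz":0,"rx":0,"ry":0,"rz":0.5},{"tx":-0.044,"ty":-0.205,"tz":0,"rx":0,"ry":0,"rz":0.57},{"tx":-0.044,"ty":-0.23,"tz":0,"rx":0,"ry":0,"rz":0.64},{"tx":-0.044,"ty":-0.255,"tz":0,"rx":0,"ry":0,"rz":0.7},{"tx":-0.044,"ty":-0.273,"tz":0,"rx":0,"ry":0,"rz":0.75}]'
python3 -m inch '[{"tx":0,"ty":-0.025,"tz":0,"rx":0,"ry":0,"rz":0.07},{"tx":0,"ty":-0.05,"tz":0,"rx":0,"ry":0,"rz":0.14},{"tx":0,"ty":-0.08,"tz":0,"rx":0,"ry":0,"rz":0.22},{"tx":0.01,"ty":-0.11,"tz":0,"rx":0,"ry":0,"rz":0.3},{"tx":0.02,"ty":-0.14,"tz":0,"rx":0,"ry":0,"rz":0.38},{"tx":0.035,"ty":-0.17,"tz":0,"rx":0,"ry":0,"rz":0.46},{"tx":0.05,"ty":-0.2,"tz":0,"rx":0,"ry":0,"rz":0.54},{"tx":0.065,"ty":-0.23,"tz":0,"rx":0,"ry":0,"rz":0.62},{"tx":0.08,"ty":-0.255,"tz":0,"rx":0,"ry":0,"rz":0.69},{"tx":0.09,"ty":-0.275,"tz":0,"rx":0,"ry":0,"rz":0.735},{"tx":0.095,"ty":-0.283,"tz":0,"rx":0,"ry":0,"rz":0.748},{"tx":0.095,"ty":-0.283,"tz":0,"rx":0,"ry":0,"rz":0.748}]'
python3 -m inch '[{"tx":0,"ty":0,"tz":-0.02,"rx":0,"ry":0,"rz":0},{"tx":0,"ty":0,"tz":-0.04,"rx":0,"ry":0,"rz":0},{"tx":0,"ty":0,"tz":-0.06,"rx":0,"ry":0,"rz":0},{"tx":0,"ty":0,"tz":-0.075,"rx":0,"ry":0,"rz":0},{"tx":0,"ty":0,"tz":-0.075,"rx":0,"ry":0,"rz":0},{"tx":0,"ty":0,"tz":-0.075,"rx":0,"ry":0,"rz":0}]'
python3 - <<'E'
from workcell import env, viewer
from h import *
s=env.sense(); q=s["tcp_rot"]; print(s["position"],"psi",np.degrees(2*np.arctan2(q[1],q[0])),q)
V=[]
for n in ("top","wrist"):
    c=viewer.capture(n); np.savez(f"{n}1.npz",**c); V.append(c["pixels"])
a=cv2.resize(V[0][170:320,350:530],(540,450),interpolation=2)
b=cv2.resize(V[1],(480,360)); o=np.zeros((600,800,3),np.uint8); o[:300,:360]=cv2.resize(a,(360,300)); o[240:600,320:800]=b
cv2.imwrite("pics/m1.png",o[:,:,::-1])
E
```

```text
t: 13.42
position: [0.454, -0.0211, 0.1856]
tcp_rot: [0.93, 0.369, -0.001, -0.0]
force: [-0.3, 0.1, -1.5]
gripper_width: 0.0125
finger_force: 34.9
t: 14.42
position: [0.5261, -0.2329, 0.1855]
tcp_rot: [0.784, 0.62, -0.0, -0.001]
force: [0.4, 0.1, -1.2]
gripper_width: 0.0128
finger_force: 34.8
t: 14.92
position: [0.5258, -0.2305, 0.1301]
tcp_rot: [0.783, 0.622, -0.0, -0.001]
force: [-0.5, 0.2, -0.2]
gripper_width: 0.0129
finger_force: 34.8
[ 0.52580807 -0.23050435  0.13008413] psi 76.89657962658143 [ 7.83169264e-01  6.21807750e-01 -3.79587017e-04 -9.38690117e-04]
```

View pics/m1.png

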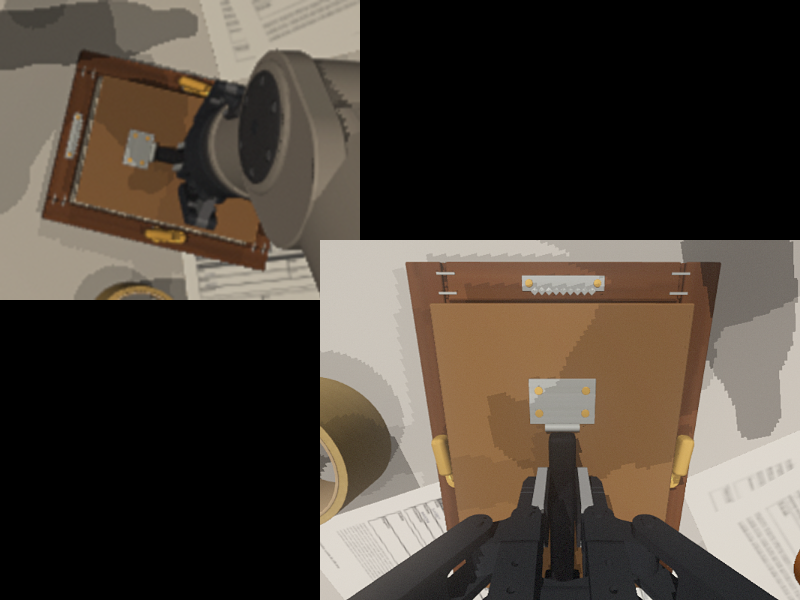

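The board hangs squarely over the frame, with the hinge plate towards the hanger and both buttons along the rails (at (443,462) and (682,462) in the wrist inset). I'll measure its offset from the frame in both views.

```bash
cat > m.py <<'E'
from h import *
A=np.radians(76.75-90); ex=np.array([np.cos(A),np.sin(A)]); ey=np.array([-ex[1],ex[0]]); F=np.array([527.4,-226.8])
def W(x,y,z): return np.array([*(F+x*ex+y*ey),z])/1000
def edge(c,p,q,n,z,rng=7,vis=None):
    """offset (mm, along frame dir n) of the strongest brightness edge near line p-q at height z, at samples"""
    g=cv2.GaussianBlur(cv2.cvtColor(c["pixels"],cv2.COLOR_RGB2LAB),(3,3),0).astype(np.float32); out=[]
    ds=np.arange(-rng,rng+.01,.25)
    for s in np.linspace(0,1,25):
        b=np.array(p)+s*(np.array(q)-p)
        uv=np.array([proj(c,W(*(b+d*np.array(n)),z)) for d in ds]).astype(np.float32)
        L=cv2.remap(g,uv[:,:1].copy(),uv[:,1:].copy(),cv2.INTER_LINEAR)[:,0]
        k=4; G=np.linalg.norm(L[k:]-L[:-k],axis=1); out.append(ds[G.argmax()+k//2])
    out=np.array(out); s=np.linspace(0,1,25)*np.linalg.norm(np.array(q)-p); m=abs(out-np.median(out))<1.5
    a,b=np.polyfit(s[m],out[m],1); return f"median {np.median(out):.2f} slope {np.degrees(a):.2f}deg n={m.sum()}"
E
python3 - <<'E'
from m import *
zb=48.3+5.5
for n in ("top","wrist"):
    c=dict(np.load(n+"1.npz")); print(n)
    print(" board +y",edge(c,(-55,87.5),(55,87.5),(0,1),zb))
    print(" frame +y",edge(c,(-75,112),(75,112),(0,1),20))
    r=(40,85) if n=="top" else (20,80)
    print(" board -x",edge(c,(-62.5,r[0]),(-62.5,r[1]),(1,0),zb)); print(" board +x",edge(c,(62.5,r[0]),(62.5,r[1]),(1,0),zb))
    print(" frame -x",edge(c,(-87,30),(-87,100),(1,0),20)); print(" frame +x",edge(c,(87,30),(87,100),(1,0),20))
E
```

```text
top
 board +y median 6.25 slope 0.12deg n=25
 frame +y median 1.25 slope 0.08deg n=25
 board -x median -3.50 slope 1.08deg n=24
 board +x median -2.50 slope -0.52deg n=25
 frame -x median 0.00 slope 0.10deg n=25
 frame +x median 0.25 slope -1.29deg n=18
wrist
 board +y median -0.50 slope 0.17deg n=17
 frame +y median -2.25 slope 0.13deg n=25
 board -x median 0.25 slope -0.12deg n=24
 board +x median -1.50 slope -0.32deg n=25
 frame -x median 0.25 slope -0.06deg n=25
 frame +x median -0.25 slope -0.03deg n=25
```

```bash
python3 -m inch '[{"tx":0.0004,"ty":-0.0019,"tz":-0.01,"rx":0,"ry":0,"rz":0},{"tx":0.0004,"ty":-0.0019,"tz":-0.02,"rx":0,"ry":0,"rz":0},{"tx":0.0004,"ty":-0.0019,"tz":-0.028,"rx":0,"ry":0,"rz":0},{"tx":0.0004,"ty":-0.0019,"tz":-0.033,"rx":0,"ry":0,"rz":0},{"tx":0.0004,"ty":-0.0019,"tz":-0.033,"rx":0,"ry":0,"rz":0},{"tx":0.0004,"ty":-0.0019,"tz":-0.033,"rx":0,"ry":0,"rz":0}]'
python3 - <<'E'
from m import *
from workcell import env, viewer
s=env.sense(); print(s["position"]); zb=s["position"][2]*1000-81.7+5.5
c=viewer.capture("wrist")
print(zb," board +y",edge(c,(-55,87.5),(55,87.5),(0,1),zb,5))
print(" frame +y",edge(c,(-75,112),(75,112),(0,1),20,5))
for x in(-62.5,62.5): print(" board x",edge(c,(x,20),(x,80),(1,0),zb,5))
for x in(-87,87): print(" frame x",edge(c,(x,30),(x,100),(1,0),20,5))
cv2.imwrite("pics/w4.png",c["pixels"][:,:,::-1])
E
```

```text
t: 15.52
position: [0.5265, -0.2329, 0.1055]
tcp_rot: [0.783, 0.622, -0.0, -0.0]
force: [-0.6, -0.2, -1.2]
gripper_width: 0.013
finger_force: 34.9
[ 0.52648859 -0.23290538  0.10550276]
29.302755391410543  board +y median -0.75 slope 0.05deg n=24
 frame +y median 0.50 slope 0.06deg n=25
 board x median 1.25 slope 0.12deg n=25
 board x median -1.25 slope -0.04deg n=25
 frame x median 0.25 slope -0.03deg n=25
 frame x median -0.25 slope -0.17deg n=25
```

View pics/w4.png

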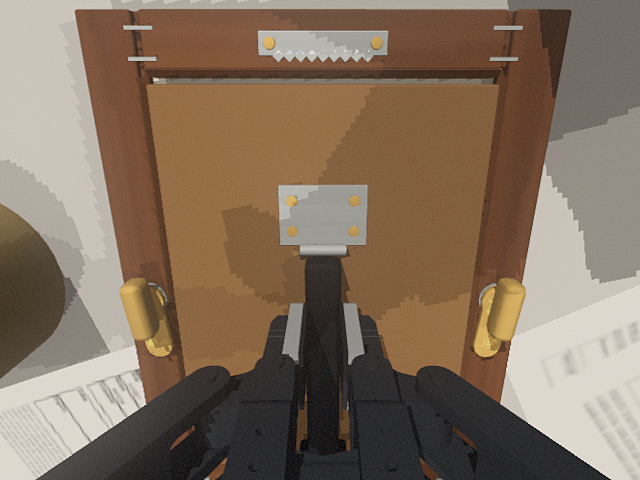

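The board sits centred between the rails, with a strip of floor about 3 mm wide at row 80 on the hanger end and both buttons clear. I'll nudge it +y by about 0.8 mm and lower slowly, watching the force.

```bash
python3 -m inch '[{"tx":0,"ty":0.001,"tz":-0.002,"rx":0,"ry":0,"rz":0},{"tx":0,"ty":0.001,"tz":-0.004,"rx":0,"ry":0,"rz":0},{"tx":0,"ty":0.001,"tz":-0.006,"rx":0,"ry":0,"rz":0},{"tx":0,"ty":0.001,"tz":-0.008,"rx":0,"ry":0,"rz":0},{"tx":0,"ty":0.001,"tz":-0.009,"rx":0,"ry":0,"rz":0},{"tx":0,"ty":0.001,"tz":-0.009,"rx":0,"ry":0,"rz":0}]'
python3 -m inch '[{"tx":0,"ty":0,"tz":-0.001,"rx":0,"ry":0,"rz":0},{"tx":0,"ty":0,"tz":-0.002,"rx":0,"ry":0,"rz":0},{"tx":0,"ty":0,"tz":-0.003,"rx":0,"ry":0,"rz":0},{"tx":0,"ty":0,"tz":-0.003,"rx":0,"ry":0,"rz":0},{"tx":0,"ty":0,"tz":-0.003,"rx":0,"ry":0,"rz":0}]'
```

```text
t: 16.07
position: [0.5265, -0.2323, 0.099]
tcp_rot: [0.783, 0.621, -0.0, -0.0]
force: [1.1, 0.5, -1.8]
gripper_width: 0.013
finger_force: 34.9
t: 16.48
position: [0.5267, -0.2323, 0.0969]
tcp_rot: [0.783, 0.621, 0.0, -0.0]
force: [-0.9, 0.3, -0.7]
gripper_width: 0.0124
finger_force: 34.9
```

No contact yet. I'll go on another 3 mm in small steps.

```bash
python3 -m inch '[{"tx":0,"ty":0,"tz":-0.001,"rx":0,"ry":0,"rz":0},{"tx":0,"ty":0,"tz":-0.002,"rx":0,"ry":0,"rz":0},{"tx":0,"ty":0,"tz":-0.002,"rx":0,"ry":0,"rz":0},{"tx":0,"ty":0,"tz":-0.002,"rx":0,"ry":0,"rz":0}]'
python3 -m inch '[{"tx":0,"ty":0,"tz":-0.0007,"rx":0,"ry":0,"rz":0},{"tx":0,"ty":0,"tz":-0.0013,"rx":0,"ry":0,"rz":0},{"tx":0,"ty":0,"tz":-0.0013,"rx":0,"ry":0,"rz":0},{"tx":0,"ty":0,"tz":-0.0013,"rx":0,"ry":0,"rz":0}]'
```

```text
t: 16.82
position: [0.5268, -0.2323, 0.0966]
tcp_rot: [0.783, 0.621, -0.0, 0.0]
force: [-4.0, 1.2, 11.2]
gripper_width: 0.0129
finger_force: 36.2
t: 17.15
position: [0.5268, -0.2323, 0.0966]
tcp_rot: [0.783, 0.621, -0.0, 0.0]
force: [-7.9, 2.1, 19.7]
gripper_width: 0.0127
finger_force: 37.3
```

Contact came at z = 0.0966, which is exactly the grip height (0.0831) plus 13.5 mm, so the board is home. I'll release, lift and check.

```bash
python3 -m inch '[{"tx":0,"ty":0,"tz":0.002,"rx":0,"ry":0,"rz":0},{"tx":0,"ty":0,"tz":0.002,"rx":0,"ry":0,"rz":0},{"tx":0,"ty":0,"tz":0.002,"rx":0,"ry":0,"rz":0},{"tx":0,"ty":0,"tz":0.002,"rx":0,"ry":0,"rz":0},{"tx":0,"ty":0,"tz":0.03,"rx":0,"ry":0,"rz":0},{"tx":0,"ty":0,"tz":0.07,"rx":0,"ry":0,"rz":0},{"tx":0,"ty":0,"tz":0.11,"rx":0,"ry":0,"rz":0},{"tx":0,"ty":0,"tz":0.13,"rx":0,"ry":0,"rz":0},{"tx":0,"ty":0,"tz":0.13,"rx":0,"ry":0,"rz":0},{"tx":0,"ty":0,"tz":0.13,"rx":0,"ry":0,"rz":0}]' 0.4 25
python3 - <<'E'
from workcell import viewer
from m import *
c=viewer.capture("wrist"); cv2.imwrite("pics/w5.png",c["pixels"][:,:,::-1])
for z in (19,): 
    print(" board +y",edge(c,(-55,87.5),(55,87.5),(0,1),z,5)); print(" frame +y",edge(c,(-75,112),(75,112),(0,1),20,5))
    for x in(-62.5,62.5): print(" board x",edge(c,(x,20),(x,80),(1,0),z,5))
    for x in(-87,87): print(" frame x",edge(c,(x,30),(x,100),(1,0),20,5))
print(proj(c,W(76,0,36)),proj(c,W(-76,0,36)))
E
```

```text
t: 17.98
position: [0.5269, -0.2325, 0.1924]
tcp_rot: [0.783, 0.621, 0.0, 0.001]
force: [-0.6, 0.6, -0.5]
gripper_width: 0.0342
finger_force: 0.0
 board +y median 0.00 slope 0.01deg n=25
 frame +y median -2.25 slope 0.13deg n=25
 board x median -1.00 slope -0.08deg n=25
 board x median 1.00 slope -0.00deg n=25
 frame x median 0.25 slope -0.05deg n=25
 frame x median -0.50 slope -0.11deg n=25
[445.71128059 241.573083  ] [196.78199889 241.3706438 ]
```

View pics/w5.png

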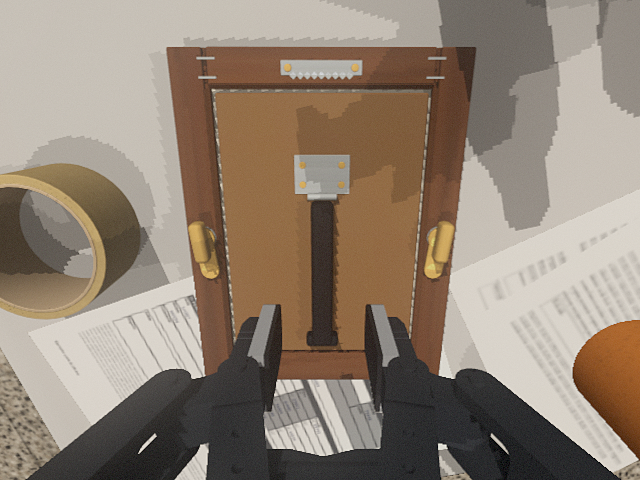

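The board is seated evenly, with thin even gaps all round (rows 90–350, columns 214–432), the foot away from the hanger and both buttons still aside. Next, the far button: over it, down, pinch and turn in by −84°.

```bash
python3 -m inch '[{"tx":0.03,"ty":-0.005,"tz":0,"rx":0,"ry":0,"rz":-0.05},{"tx":0.07,"ty":-0.011,"tz":0,"rx":0,"ry":0,"rz":-0.1},{"tx":0.1,"ty":-0.016,"tz":0,"rx":0,"ry":0,"rz":-0.13},{"tx":0.1,"ty":-0.016,"tz":-0.01,"rx":0,"ry":0,"rz":-0.13},{"tx":0.1,"ty":-0.016,"tz":-0.04,"rx":0,"ry":0,"rz":-0.13},{"tx":0.1,"ty":-0.016,"tz":-0.07,"rx":0,"ry":0,"rz":-0.13},{"tx":0.1,"ty":-0.016,"tz":-0.095,"rx":0,"ry":0,"rz":-0.13},{"tx":0.1,"ty":-0.016,"tz":-0.112,"rx":0,"ry":0,"rz":-0.13},{"tx":0.1,"ty":-0.016,"tz":-0.122,"rx":0,"ry":0,"rz":-0.13},{"tx":0.1,"ty":-0.016,"tz":-0.122,"rx":0,"ry":0,"rz":-0.13},{"tx":0.1,"ty":-0.016,"tz":-0.122,"rx":0,"ry":0,"rz":-0.13}]' 0.35 25
python3 -m inch '[{"tx":0,"ty":0,"tz":0,"rx":0,"ry":0,"rz":0},{"tx":0,"ty":0,"tz":0,"rx":0,"ry":0,"rz":0},{"tx":0,"ty":0,"tz":0,"rx":0,"ry":0,"rz":0},{"tx":0,"ty":0,"tz":0,"rx":0,"ry":0,"rz":0},{"tx":0,"ty":0,"tz":0,"rx":0,"ry":0,"rz":0},{"tx":0,"ty":0,"tz":0,"rx":0,"ry":0,"rz":0}]' 0 25
```

```text
t: 18.95
position: [0.6015, -0.2442, 0.1002]
tcp_rot: [0.814, 0.581, -0.0, -0.0]
force: [-0.4, 0.8, 0.6]
gripper_width: 0.0297
finger_force: 0.0
t: 19.45
position: [0.6019, -0.2443, 0.1017]
tcp_rot: [0.814, 0.581, 0.0, 0.0]
force: [-3.2, 1.2, 6.3]
gripper_width: 0.0077
finger_force: 27.0
```

```bash
python3 -m inch '[{"tx":0,"ty":0,"tz":0,"rx":0,"ry":0,"rz":-0.1},{"tx":0,"ty":0,"tz":0,"rx":0,"ry":0,"rz":-0.23},{"tx":0,"ty":0,"tz":0,"rx":0,"ry":0,"rz":-0.36},{"tx":0,"ty":0,"tz":0,"rx":0,"ry":0,"rz":-0.49},{"tx":0,"ty":0,"tz":0,"rx":0,"ry":0,"rz":-0.62},{"tx":0,"ty":0,"tz":0,"rx":0,"ry":0,"rz":-0.75},{"tx":0,"ty":0,"tz":0,"rx":0,"ry":0,"rz":-0.88},{"tx":0,"ty":0,"tz":0,"rx":0,"ry":0,"rz":-1},{"tx":0,"ty":0,"tz":0,"rx":0,"ry":0,"rz":-1},{"tx":0,"ty":0,"tz":0,"rx":0,"ry":0,"rz":-1}]'
python3 -m inch '[{"tx":0,"ty":0,"tz":0,"rx":0,"ry":0,"rz":-0.1},{"tx":0,"ty":0,"tz":0,"rx":0,"ry":0,"rz":-0.23},{"tx":0,"ty":0,"tz":0,"rx":0,"ry":0,"rz":-0.36},{"tx":0,"ty":0,"tz":0,"rx":0,"ry":0,"rz":-0.49},{"tx":0,"ty":0,"tz":0,"rx":0,"ry":0,"rz":-0.62},{"tx":0,"ty":0,"tz":0,"rx":0,"ry":0,"rz":-0.75},{"tx":0,"ty":0,"tz":0,"rx":0,"ry":0,"rz":-0.84},{"tx":0,"ty":0,"tz":0,"rx":0,"ry":0,"rz":-0.87},{"tx":0,"ty":0,"tz":0,"rx":0,"ry":0,"rz":-0.87},{"tx":0,"ty":0,"tz":0,"rx":0,"ry":0,"rz":-0.87}]'
python3 -c "
from workcell import env
import numpy as np
q=env.sense()['tcp_rot'];print(np.degrees(2*np.arctan2(q[1],q[0])))"
```

```text
t: 20.28
position: [0.6025, -0.2449, 0.1017]
tcp_rot: [0.974, 0.226, 0.001, 0.001]
force: [-0.9, -0.6, 6.6]
gripper_width: 0.0078
finger_force: 27.0
t: 21.12
position: [0.6026, -0.2458, 0.1017]
tcp_rot: [0.994, -0.113, 0.002, 0.001]
force: [0.3, -2.5, 6.0]
gripper_width: 0.008
finger_force: 26.9
-12.995214539599074
```

```bash
python3 -m inch '[{"tx":0,"ty":0,"tz":0,"rx":0,"ry":0,"rz":0},{"tx":0,"ty":0,"tz":0,"rx":0,"ry":0,"rz":0},{"tx":0,"ty":0,"tz":0,"rx":0,"ry":0,"rz":0},{"tx":0,"ty":0,"tz":0,"rx":0,"ry":0,"rz":0},{"tx":0,"ty":0,"tz":0.03,"rx":0,"ry":0,"rz":0},{"tx":0,"ty":0,"tz":0.07,"rx":0,"ry":0,"rz":0},{"tx":0,"ty":0,"tz":0.1,"rx":0,"ry":0,"rz":0},{"tx":0,"ty":0,"tz":0.105,"rx":0,"ry":0,"rz":0},{"tx":0,"ty":0,"tz":0.105,"rx":0,"ry":0,"rz":0}]' 0.35
python3 -m inch '[{"tx":-0.02,"ty":0.005,"tz":0,"rx":0,"ry":0,"rz":0.12},{"tx":-0.05,"ty":0.012,"tz":0,"rx":0,"ry":0,"rz":0.26},{"tx":-0.08,"ty":0.019,"tz":0,"rx":0,"ry":0,"rz":0.4},{"tx":-0.11,"ty":0.026,"tz":0,"rx":0,"ry":0,"rz":0.54},{"tx":-0.14,"ty":0.033,"tz":0,"rx":0,"ry":0,"rz":0.68},{"tx":-0.17,"ty":0.04,"tz":0,"rx":0,"ry":0,"rz":0.82},{"tx":-0.19,"ty":0.045,"tz":0,"rx":0,"ry":0,"rz":0.96},{"tx":-0.198,"ty":0.0465,"tz":0,"rx":0,"ry":0,"rz":1},{"tx":-0.198,"ty":0.0465,"tz":0,"rx":0,"ry":0,"rz":1}]'
python3 -m inch '[{"tx":0,"ty":0,"tz":0,"rx":0,"ry":0,"rz":0.14},{"tx":0,"ty":0,"tz":0,"rx":0,"ry":0,"rz":0.28},{"tx":0,"ty":0,"tz":0,"rx":0,"ry":0,"rz":0.42},{"tx":0,"ty":0,"tz":0,"rx":0,"ry":0,"rz":0.56},{"tx":0,"ty":0,"tz":0,"rx":0,"ry":0,"rz":0.7},{"tx":0,"ty":0,"tz":0,"rx":0,"ry":0,"rz":0.84},{"tx":0,"ty":0,"tz":0,"rx":0,"ry":0,"rz":0.96},{"tx":0,"ty":0,"tz":0,"rx":0,"ry":0,"rz":1},{"tx":0,"ty":0,"tz":0,"rx":0,"ry":0,"rz":1}]'
python3 -c "
from workcell import env
import numpy as np
s=env.sense();q=s['tcp_rot'];print(np.degrees(2*np.arctan2(q[1],q[0])),s['joints'])"
```

```text
t: 21.87
position: [0.6026, -0.2445, 0.181]
tcp_rot: [0.993, -0.114, 0.002, 0.0]
force: [0.6, 0.4, -0.5]
gripper_width: 0.0294
finger_force: 0.0
t: 22.62
position: [0.4505, -0.2088, 0.1778]
tcp_rot: [0.961, 0.275, -0.002, -0.001]
force: [0.2, 0.5, -0.5]
gripper_width: 0.0297
finger_force: 0.0
t: 23.37
position: [0.4534, -0.2093, 0.1783]
tcp_rot: [0.783, 0.622, 0.0, -0.001]
force: [-0.5, 0.5, -0.1]
gripper_width: 0.0298
finger_force: 0.0
76.85833357407267 [ 0.55650922  0.37764909 -0.29875043  2.0637426   0.16350069  0.72311688
 -0.07483617]
```

```bash
python3 -m inch '[{"tx":0,"ty":0,"tz":0,"rx":0,"ry":0,"rz":0.08},{"tx":0,"ty":0,"tz":-0.01,"rx":0,"ry":0,"rz":0.143},{"tx":0,"ty":0,"tz":-0.035,"rx":0,"ry":0,"rz":0.143},{"tx":0,"ty":0,"tz":-0.06,"rx":0,"ry":0,"rz":0.143},{"tx":0,"ty":0,"tz":-0.085,"rx":0,"ry":0,"rz":0.143},{"tx":0,"ty":0,"tz":-0.098,"rx":0,"ry":0,"rz":0.143},{"tx":0,"ty":0,"tz":-0.1035,"rx":0,"ry":0,"rz":0.143},{"tx":0,"ty":0,"tz":-0.1035,"rx":0,"ry":0,"rz":0.143},{"tx":0,"ty":0,"tz":-0.1035,"rx":0,"ry":0,"rz":0.143}]' 0.35 25
python3 -m inch '[{"tx":0,"ty":0,"tz":0,"rx":0,"ry":0,"rz":0},{"tx":0,"ty":0,"tz":0,"rx":0,"ry":0,"rz":0},{"tx":0,"ty":0,"tz":0,"rx":0,"ry":0,"rz":0},{"tx":0,"ty":0,"tz":0,"rx":0,"ry":0,"rz":0},{"tx":0,"ty":0,"tz":0,"rx":0,"ry":0,"rz":0},{"tx":0,"ty":0,"tz":0,"rx":0,"ry":0,"rz":0}]' 0 25
python3 -m inch '[{"tx":0,"ty":0,"tz":0,"rx":0,"ry":0,"rz":0.1},{"tx":0,"ty":0,"tz":0,"rx":0,"ry":0,"rz":0.23},{"tx":0,"ty":0,"tz":0,"rx":0,"ry":0,"rz":0.36},{"tx":0,"ty":0,"tz":0,"rx":0,"ry":0,"rz":0.49},{"tx":0,"ty":0,"tz":0,"rx":0,"ry":0,"rz":0.62},{"tx":0,"ty":0,"tz":0,"rx":0,"ry":0,"rz":0.75},{"tx":0,"ty":0,"tz":0,"rx":0,"ry":0,"rz":0.88},{"tx":0,"ty":0,"tz":0,"rx":0,"ry":0,"rz":1},{"tx":0,"ty":0,"tz":0,"rx":0,"ry":0,"rz":1},{"tx":0,"ty":0,"tz":0,"rx":0,"ry":0,"rz":1}]'
python3 -m inch '[{"tx":0,"ty":0,"tz":0,"rx":0,"ry":0,"rz":0.1},{"tx":0,"ty":0,"tz":0,"rx":0,"ry":0,"rz":0.23},{"tx":0,"ty":0,"tz":0,"rx":0,"ry":0,"rz":0.36},{"tx":0,"ty":0,"tz":0,"rx":0,"ry":0,"rz":0.49},{"tx":0,"ty":0,"tz":0,"rx":0,"ry":0,"rz":0.62},{"tx":0,"ty":0,"tz":0,"rx":0,"ry":0,"rz":0.75},{"tx":0,"ty":0,"tz":0,"rx":0,"ry":0,"rz":0.83},{"tx":0,"ty":0,"tz":0,"rx":0,"ry":0,"rz":0.855},{"tx":0,"ty":0,"tz":0,"rx":0,"ry":0,"rz":0.855},{"tx":0,"ty":0,"tz":0,"rx":0,"ry":0,"rz":0.855}]'
python3 -c "
from workcell import env
import numpy as np
q=env.sense()['tcp_rot'];print(np.degrees(2*np.arctan2(q[1],q[0])))"
```

```text
t: 24.12
position: [0.4536, -0.2094, 0.1018]
tcp_rot: [0.747, 0.664, 0.0, 0.0]
force: [-0.2, 0.4, 0.5]
gripper_width: 0.03
finger_force: 0.0
t: 24.62
position: [0.4535, -0.2096, 0.1025]
tcp_rot: [0.747, 0.664, 0.0, 0.001]
force: [-1.2, 0.2, 7.2]
gripper_width: 0.008
finger_force: 26.9
t: 25.45
position: [0.4527, -0.2098, 0.1025]
tcp_rot: [0.436, 0.9, -0.001, -0.0]
force: [-4.1, -0.6, 9.4]
gripper_width: 0.0078
finger_force: 27.3
t: 26.28
position: [0.4523, -0.2105, 0.1024]
tcp_rot: [0.116, 0.993, -0.001, -0.001]
force: [-5.0, -1.0, 10.9]
gripper_width: 0.0082
finger_force: 27.4
166.6904384280309
```

Release, lift, move well clear to the right, and measure numerically from the top view.

```bash
python3 -m inch '[{"tx":0,"ty":0,"tz":0,"rx":0,"ry":0,"rz":0},{"tx":0,"ty":0,"tz":0,"rx":0,"ry":0,"rz":0},{"tx":0,"ty":0,"tz":0,"rx":0,"ry":0,"rz":0},{"tx":0,"ty":0,"tz":0,"rx":0,"ry":0,"rz":0},{"tx":0,"ty":0,"tz":0.03,"rx":0,"ry":0,"rz":0},{"tx":0,"ty":0,"tz":0.07,"rx":0,"ry":0,"rz":0},{"tx":0,"ty":0,"tz":0.12,"rx":0,"ry":0,"rz":0},{"tx":0,"ty":0,"tz":0.17,"rx":0,"ry":0,"rz":0},{"tx":0,"ty":0,"tz":0.22,"rx":0,"ry":0,"rz":0},{"tx":0,"ty":0,"tz":0.25,"rx":0,"ry":0,"rz":0},{"tx":0,"ty":0,"tz":0.25,"rx":0,"ry":0,"rz":0}]' 0.35
python3 -m inch '[{"tx":0,"ty":-0.03,"tz":0,"rx":0,"ry":0,"rz":0},{"tx":0,"ty":-0.07,"tz":0,"rx":0,"ry":0,"rz":0},{"tx":-0.01,"ty":-0.12,"tz":0,"rx":0,"ry":0,"rz":0},{"tx":-0.02,"ty":-0.17,"tz":0,"rx":0,"ry":0,"rz":0},{"tx":-0.04,"ty":-0.22,"tz":0,"rx":0,"ry":0,"rz":0},{"tx":-0.06,"ty":-0.27,"tz":0,"rx":0,"ry":0,"rz":0},{"tx":-0.09,"ty":-0.32,"tz":0,"rx":0,"ry":0,"rz":0},{"tx":-0.12,"ty":-0.36,"tz":0,"rx":0,"ry":0,"rz":0},{"tx":-0.16,"ty":-0.4,"tz":0,"rx":0,"ry":0,"rz":0},{"tx":-0.16,"ty":-0.4,"tz":0,"rx":0,"ry":0,"rz":0}]'
python3 - <<'E'
from workcell import viewer
from m import *
c=viewer.capture("top"); im=c["pixels"]; hsv=cv2.cvtColor(im,cv2.COLOR_RGB2HSV)
c0=dict(np.load("top0.npz"))
H,S,V=[hsv[...,i].astype(int) for i in range(3)]; yy,xx=np.mgrid[:480,:640]
br=(S>130)&(V>115)&(H>13)&(H<30)&(xx>370)&(xx<510)&(yy>195)&(yy<297)
n,l,st,ce=cv2.connectedComponentsWithStats(br.astype(np.uint8))
for i in range(1,n):
    if st[i,4]>30: 
        r=rect(c,big(l==i),.026); d=r[0]-F; print(st[i],r,"frame",np.round([d@ex,d@ey],1))
for nm,(a,b,d,e) in dict(bottle=(305,155,345,205),jar=(355,115,395,160),tape=(392,308,447,362),mug=(490,110,560,170)).items():
    print(nm,np.mean(abs(im[b:e,a:d].astype(int)-c0["pixels"][b:e,a:d])).round(1))
for s,y in (("+y",87.5),("-y",-87.5)): print("board",s,edge(c,(-55,y),(55,y),(0,1),19,4))
for s,x in (("+x",62.5),("-x",-62.5)): print("board",s,edge(c,(x,25),(x,80),(1,0),19,4),edge(c,(x,-80),(x,-25),(1,0),19,4))
E
```

```text
t: 27.2
position: [0.4557, -0.2097, 0.2941]
tcp_rot: [0.115, 0.993, -0.002, 0.004]
force: [0.8, -0.6, -0.6]
gripper_width: 0.0303
finger_force: 0.0
t: 28.03
position: [0.3247, -0.5168, 0.2869]
tcp_rot: [0.122, 0.993, -0.001, -0.003]
force: [-0.9, -1.4, -0.7]
gripper_width: 0.0297
finger_force: 0.0
[440 206  10  21 118] (array([ 593.4, -242.5]), [12.4, 42.2], np.float32(166.85)) frame [67.8 -0.2]
[425 273   9  21 123] (array([ 460.8, -210.9]), [12.6, 40.0], np.float32(168.02)) frame [-68.5   0.2]
bottle 0.6
jar 0.6
tape 2.4
mug 0.9
board +y median 1.25 slope -0.34deg n=17
board -y median 0.50 slope 0.09deg n=19
board +x median 1.75 slope -0.26deg n=20 median 2.00 slope -0.13deg n=22
board -x median -2.75 slope 0.54deg n=24 median -3.00 slope -0.15deg n=24
```

Both buttons are square (166.9° and 168.0°, against 166.75°) and point in. I'll check quickly that the tape did not shift, then hand in.

```bash
python3 -m inch '[{"tx":0,"ty":0,"tz":0,"rx":0,"ry":0,"rz":0},{"tx":0,"ty":0,"tz":0,"rx":0,"ry":0,"rz":0},{"tx":0,"ty":0,"tz":0,"rx":0,"ry":0,"rz":0}]' >/dev/null; python3 - <<'E'
from workcell import viewer, close_job
from h import *
a=dict(np.load("top0.npz"))["pixels"]; b=viewer.capture("top")["pixels"]
f=lambda i: cv2.minEnclosingCircle(big((lambda h:(h[...,1]>90)&(h[...,0]>14)&(h[...,0]<32))(cv2.cvtColor(i[300:370,385:455],cv2.COLOR_RGB2HSV))))
p,q=f(a),f(b); print(p,q)
if np.hypot(p[0][0]-q[0][0],p[0][1]-q[0][1])<1.5: print(close_job())
E
```

```text
((33.0, 35.5), 26.177379608154297) ((33.21428680419922, 34.97618865966797), 26.245258331298828)
the job is handed in; nothing more can be done
None
```

I've handed the job in: the back lies flat and fully home in the frame, the strut foot is away from the hanger, and both turnbuttons hold it within about 1° of square. The bottle, jar and tape are where they were; it took about 28 s.

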